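# Clear the tasting slab, then hold the scraper over the crumb pan

## Robot

A 7-joint arm with a two-finger parallel gripper is mounted at the origin on a cart in front of the work surface, level with it; the furniture and walls round the work are solid. World frame = base frame: x ahead of the robot, y to its left, z up, the work surface at z = 0. Lengths are in mm, angles in rad, forces in N, time in s.
With the tool pointing down it reaches from about 350 to 900 mm from the base axis. Payload 19.9 kg.
Tool frame: the origin (TCP) lies between the finger pads; the fingertips stand 8 mm ahead of it and the grasp point (between the pads) lies 11 mm behind it (arm.tip_extent is the z of the fingertips in the tool frame, in mm); z points along the fingers, y is the line along which they close (so a half turn about z gives the same grasp; the last joint's range is limited). The gripper opens to 94 mm and grips with 3 to 60 N. Pads are 16 mm wide; open, the fingers measure 119 mm over their backs; the gripper's body (75 mm by 177 mm) begins 78 mm behind the grasp point.
Start: joints at [-1.173, 0.417, -0.01, 1.614, 0.005, 1.111, -0.053], TCP at [266.086, 565.506, 213.425] pointing down, gripper open.
Joint ranges: [-2.81, 2.81], [-0.39, 2.02], [-1.27, 1.25], [0.06, 2.57], [-1.19, 4.33], [0.19, 2], [-2.82, 2.82]. Speed limits (rad/s): [1.89, 1.89, 2.39, 2.39, 3.01, 3.01, 3.01].

## Interface

Orientations are given as a 3x3 rotation matrix whose columns are the frame's x, y, z axes.
In Python, from workcell import arm, snapshot, nets gives the robot as it stands.
- The arm moves only by the shell command python3 -m creep 'ROWS' [FORCE]. ROWS is JSON, a list of rows, each a list of 3 entries, a list of its own where there are three numbers: the shift along the world's x, y, z in mm, then the turn, a rotation vector about the world's x, y, z in rad, then the finger opening in mm, from 0 to 94. In form: [[[dx, dy, dz], [ax, ay, az], fingers], ...]. A call has exactly 5 rows; each row shifts and turns the commanded pose from where the row before left it; what a row does not reach is not made up. A row lasts 1/10 s, in which the tool goes at most 50 mm and 8.59 degrees, less where a joint would pass 70% of its speed; a pose out of reach is approached as far as the arm can. A call with a gripper value outside its range is refused whole. The fingers move at their own pace and stop on an object; FORCE is the grip in N (left out, the last holds). Time passes only in rows, so rows that do not move let the fingers close, or fill a call up. It gives the time, the measured TCP pose, the force, the opening and the grip force at its end, in the units of the state.
- arm.state(): the state, without advancing time (a new reading comes with each control period).
- snapshot(name): name is "side" or "top" or "wrist"; returns a dict with "frame" (400x640x3 uint8, red, green, blue), "K" (3x3 intrinsics, pixels), "camera_from_world" (4x4, takes a point from world to camera coordinates). Camera axes: x right, y down, z forward; pixel columns grow to the right and rows downward; lengths in mm; the calibration is good to about 2 mm. A picture is of the moment at which its call begins. There is no depth.
- arm.job_done(): hands the job in; it is judged then, once.
Trained networks look in a picture, given as the dict that the camera call returned (one of the last four; its "shot" number tells which), for a name from the list of things; names that differ only in an ending like _2 or _b are one class to them, and where a whole thing is asked for, a point or a joint stands for the part that bears it (a point fixed in the world has none). Each returns a list of dicts, best first, with "p" (0 to 1); they miss things now and then, are a little off and sometimes report something else, mostly with a low value. They report only what shows in the picture. A call takes as long as a camera call.
- nets.look_for(picture, query): "xy" ([column, row] in pixels, amid what is visible of it).
The state is a dict: "clock": time; "joint_pos": joint angles; "qd": joint speeds; "effort": joint torques, N m; "eef_pos": TCP position; "tcp_rot": TCP orientation; "contact_force": force on the tool from outside, world axes, zero at the start; "torque": the same for the moment, N m; "finger_gap": finger opening in mm; "grip_force": force on a finger pad.
Only numpy, scipy, OpenCV 4.12 (cv2) and the standard library are available. Lean on these libraries where they do the work, as an engineer would, in place of code of your own. Each camera call takes 0.05 s, during which the arm holds its last target. There are 200 camera calls.

## Task

Pick up the scraper block by its wooden handle and with it sweep all three brittle chips off the marble slab onto the tablecloth, without touching them with the fingers. Then carry the scraper over the stall's clutter, disturbing nothing, and hold it hovering over the middle of the steel crumb pan, upright and lined up lengthwise with it, its foot about 15 mm above the rim and never touching the pan, so that I can brush it clean. Finish while still holding it there.

Things in the scene. Friction and masses are not known exactly. Their poses are not given: they have to be found in the camera images.
- slab: white marble slab fixed on the worktop, 125 mm along its x, 165 mm along its y, 20 mm thick. Origin: centre of its underside (on the worktop); z up.
- chip0: loose amber chip of nut brittle, about 24 x 18 x 9 mm, lying flat on the slab at the start. Origin: centre of its underside.
- chip1: a second such chip of nut brittle, same size, on the slab.
- chip2: a third such chip of nut brittle, same size, on the slab.
- scraper: loose scraper block standing upright on the worktop, about 0.16 kg, 62 mm tall: white plastic foot 110 mm along its x, 30 mm along its y, 16 mm high (a steel strip 24 mm wide on it up to 20 mm); above it a wooden handle 92 mm along x and 24 mm thick along y, from 20 to 62 mm above the underside, to be gripped across y. Origin: centre of the foot's underside; z up. Both ways round are alike.
- pan: open stainless steel crumb pan fixed on the worktop, 151 mm along its x (its long way), 65 mm along its y, rim 30 mm above the worktop. Origin: centre of its underside; z up. Its long way runs roughly left to right in front of the robot, along the worktop's front edge.
- pan_rim (a point): centre of the crumb pan's mouth, at rim height, 30 mm above the pan's origin.
- box_a: brown and white card box standing on end, 46 x 52 x 150 mm tall, standing loose on the worktop in the gap between cutter and cash box, beyond the pan; leave alone. Origin: centre of its underside.
- box_b: blue and white card box standing on end, 46 x 52 x 150 mm tall, standing loose in the same gap; leave alone. Origin: centre of its underside.
- pc_board_01_r: piece of halva 55 x 62 x 44 mm lying loose on the board of the wire cutter, which stands between slab and pan (its wire bow stays half raised: the black front bar is fixed up to 165 mm above the worktop, so carry well above it); leave alone. Origin: centre of its underside, about 22 mm above the worktop.

How it is judged:
By the outcome, as a careful person would: the job done as asked, in the order asked, and still so for the second after the job is handed in, while the arm keeps its last pose, push and grip.
It also fails if it takes over 54 s, if anything falls off the work surface, if the arm or the gripper's body presses on something with over 40 N, if the wrist force passes 120 N, or if a joint passes its speed limit or range.

## Working session

There is one attempt and no reset: what is moved stays moved. The work goes in short steps, Python scripts to look and compute and a shell command to move; the robot and the scene stay as the last step left them, time stands still between calls to the robot, and variables do not carry over. Pictures are saved under pics/ and viewed, at most 11 in all, crops included, and the job is handed in when it is done.

```bash
mkdir -p pics; python3 - <<'E'
from workcell import arm, snapshot, nets
import cv2,numpy as np,json
s=arm.state();print({k:np.round(v,3).tolist() for k,v in s.items()}, arm.tip_extent)
for n in ["top","side"]:
    p=snapshot(n);cv2.imwrite(f"pics/{n}0.png",p["frame"][:,:,::-1])
    np.savez(f"pics/{n}0.npz",K=p["K"],T=p["camera_from_world"],f=p["frame"])
    print(n,np.round(p["K"],1).tolist(),np.round(p["camera_from_world"],3).tolist())
    for q in ["slab","chip0","scraper","pan","box_a","pc_board_01_r"]:
        print(q,[(np.round(d["xy"]).tolist(),round(d["p"],2)) for d in nets.look_for(p,q)][:4])
E
```

```text
{'clock': 0.0, 'joint_pos': [-1.173, 0.418, -0.01, 1.614, 0.005, 1.111, -0.053], 'qd': [-0.002, 0.0, 0.0, 0.001, 0.0, -0.001, -0.001], 'effort': [0.002, -85.127, 0.64, -42.599, -0.049, 0.019, 0.0], 'eef_pos': [265.932, 565.174, 212.797], 'tcp_rot': [[-0.905, 0.426, -0.0], [0.426, 0.905, -0.001], [-0.0, -0.001, -1.0]], 'contact_force': [-0.285, 1.111, 0.399], 'torque': [0.031, 0.053, -0.045], 'grip_force': 0.0, 'finger_gap': 94.364} 8.0
top [[503.4, 0.0, 315.6], [0.0, 503.4, 192.5], [0.0, 0.0, 1.0]] [[0.017, -1.0, -0.005, 72.615], [-0.998, -0.016, -0.055, 490.291], [0.055, 0.006, -0.998, 1453.203], [0.0, 0.0, 0.0, 1.0]]
slab [([248.0, 213.0], 0.77)]
chip0 [([237.0, 207.0], 0.56)]
scraper [([191.0, 189.0], 0.72)]
pan [([425.0, 230.0], 0.82)]
box_a [([406.0, 161.0], 0.72), ([407.0, 189.0], 0.64)]
pc_board_01_r [([349.0, 167.0], 0.93)]
side [[435.1, 0.0, 324.8], [0.0, 435.1, 195.8], [0.0, 0.0, 1.0]] [[0.953, -0.302, 0.002, -447.205], [-0.185, -0.59, -0.786, 173.133], [0.239, 0.749, -0.619, 1012.436], [0.0, 0.0, 0.0, 1.0]]
slab [([281.0, 173.0], 0.94)]
chip0 []
scraper [([290.0, 134.0], 0.9)]
pan [([321.0, 305.0], 0.92), ([284.0, 171.0], 0.71)]
box_a [([362.0, 242.0], 0.8), ([394.0, 234.0], 0.73)]
pc_board_01_r [([359.0, 211.0], 0.76)]
```

```bash
python3 - <<'E'
import cv2
a=cv2.imread("pics/top0.png")[110:270,130:530];cv2.imwrite("pics/top0c.png",cv2.resize(a,None,fx=2,fy=2,interpolation=cv2.INTER_CUBIC))
a=cv2.imread("pics/top0.png")[150:260,150:300];cv2.imwrite("pics/top0d.png",cv2.resize(a,None,fx=5,fy=5,interpolation=cv2.INTER_CUBIC))
E
```

```text
(no output)
```

View pics/side0.png

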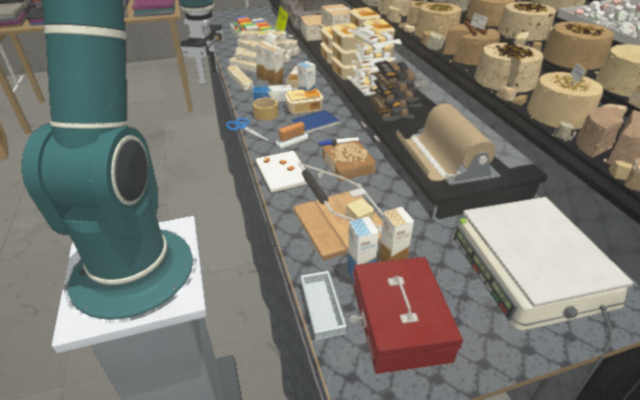

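View pics/top0c.png

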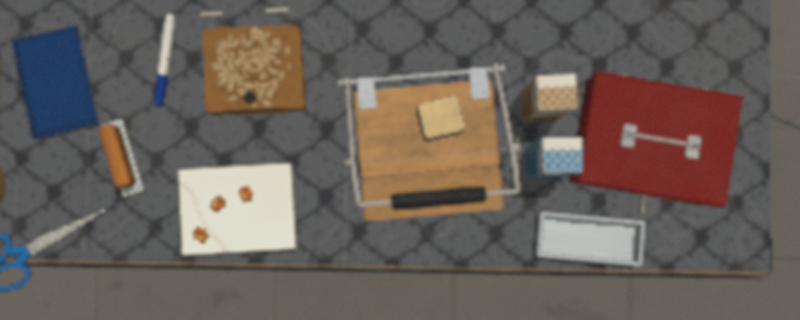

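View pics/top0d.png

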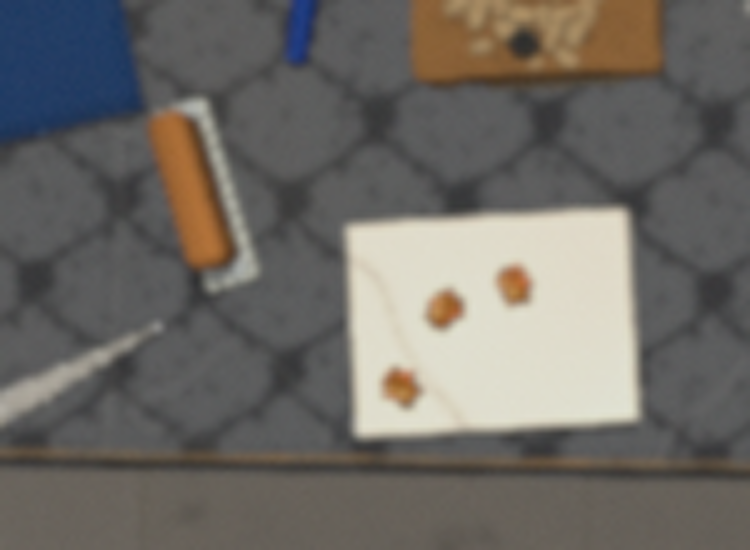

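The top view shows the scraper (px ≈191,189), the slab with three chips (≈239,212; 253,207; 230,227), the cutter with its bow, the two boxes and the pan (≈425,230). Next I convert these to world positions.

```bash
cat > h.py <<'E'
import numpy as np
def back(px,z,K,T):
    px=np.atleast_2d(np.asarray(px,float)); R=T[:3,:3];c=-R.T@T[:3,3]
    d=(np.c_[px,np.ones(len(px))]@np.linalg.inv(K).T)@R
    return c+d*((z-c[2])/d[:,2])[:,None]
def proj(P,K,T):
    P=np.atleast_2d(P);q=(P@T[:3,:3].T+T[:3,3])@K.T
    return q[:,:2]/q[:,2:]
E
python3 - <<'E'
from h import *
d=np.load("pics/top0.npz");K,T=d["K"],d["T"]
def w(n,c,z,f,o): print(n,np.round(back(np.array(c)/f+o,z,K,T)[:,:2]).astype(int).tolist())
D=(5,[150,150]);C=(2,[130,110])
w("slab",[(345,225),(628,208),(638,420),(355,437)],20,*D)
w("chips",[(443,308),(514,285),(401,387)],25,*D)
w("handle",[(150,115),(185,108),(232,262),(200,270)],60,*D)
w("foot",[(207,98),(260,272),(207,290)],16,*D)
w("edge",[(0,455),(750,465)],0,*D)
w("scissor tip",[(162,325)],0,*D); w("bluebook",[(145,105)],0,*D)
w("nutboard",[(415,80),(660,72)],10,*D); w("pen",[(290,60)],10,*D)
w("pan",[(540,213),(644,220),(642,265),(537,257)],30,*C)
w("bar",[(392,200),(485,195)],165,*C)
w("bowtop",[(342,80),(502,67),(518,190),(360,205)],165,*C)
w("boxes",[(535,75),(577,73),(577,113),(537,113),(541,137),(582,136),(582,173),(542,173)],150,*C)
w("cash",[(595,72),(742,95),(725,205),(575,180)],80,*C)
w("cuttingboard",[(365,220),(503,210),(355,90)],20,*C)
E
```

```text
slab [[477, 361], [489, 197], [367, 188], [354, 352]]
chips [[430, 302], [444, 261], [384, 325]]
handle [[535, 465], [540, 446], [453, 416], [448, 434]]
foot [[550, 444], [449, 410], [438, 441]]
edge [[339, 564], [341, 124]]
scissor tip [[417, 471]]
bluebook [[547, 485]]
nutboard [[563, 324], [570, 181]]
pen [[574, 398]]
pan [[423, -163], [416, -312], [351, -309], [360, -159]]
bar [[436, 52], [444, -69]]
bowtop [[592, 120], [612, -90], [451, -112], [428, 94]]
boxes [[605, -135], [608, -191], [555, -191], [554, -138], [522, -144], [525, -198], [476, -198], [475, -146]]
cash [[621, -230], [592, -435], [438, -411], [469, -203]]
cuttingboard [[409, 88], [427, -111], [598, 106]]
```

```bash
python3 -m creep '[[[23,-12,0],[0,0,0.08],60],[[23,-13,0],[0,0,0.08],60],[[23,-12,0],[0,0,0.08],60],[[23,-13,0],[0,0,0.08],60],[[23,-12,0],[0,0,0.08],60]]' 30; python3 -m creep '[[[23,-12,0],[0,0,0.08],60],[[23,-13,0],[0,0,0.08],60],[[23,-12,0],[0,0,0.08],60],[[23,-13,0],[0,0,0.08],60],[[21,-12,0],[0,0,0.046],60]]'
cat > shot.py <<'E'
import sys,cv2,numpy as np
from workcell import arm,snapshot
n,out=sys.argv[1:3]; p=snapshot(n);s=arm.state()
cv2.imwrite(f"pics/{out}.png",p["frame"][:,:,::-1]);np.savez(f"pics/{out}.npz",K=p["K"],T=p["camera_from_world"],f=p["frame"])
print(s["clock"],np.round(s["eef_pos"],1),np.round(s["tcp_rot"],3).tolist(),np.round(s["joint_pos"],2))
E
python3 shot.py wrist w1
```

```text
clock: 1.2
eef_pos: [382.0, 502.9, 213.5]
tcp_rot: [[-0.999, 0.036, 0.0], [0.036, 0.999, -0.0], [-0.0, -0.0, -1.0]]
contact_force: [-0.1, -0.9, 1.1]
finger_gap: 60.7
grip_force: 0.0
clock: 1.7
eef_pos: [495.2, 440.7, 213.4]
tcp_rot: [[-0.946, -0.323, 0.0], [-0.323, 0.946, -0.0], [-0.0, -0.0, -1.0]]
contact_force: [0.4, -0.4, -0.1]
finger_gap: 60.0
grip_force: 0.0
1.75 [498.9 437.7 213.3] [[-0.947, -0.321, 0.002], [-0.321, 0.947, -0.002], [-0.001, -0.002, -1.0]] [-0.72  0.49 -0.07  1.51  0.04  1.15  1.1 ]
```

View pics/w1.png

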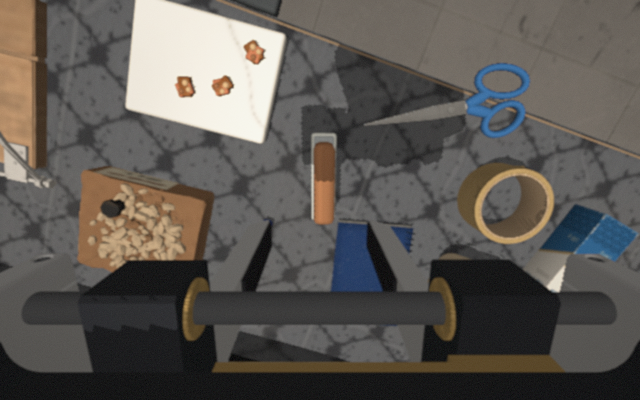

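The wrist view shows the scraper handle at px ≈(324,182), the slab corners at (285,34), (266,142) and (127,108), and the chips at (254,51), (222,85) and (186,86).

```bash
python3 - <<'E'
from h import *
d=np.load("pics/w1.npz");K,T=d["K"],d["T"]
def w(n,c,z): print(n,np.round(back(c,z,K,T)[:,:2],1).tolist())
w("handle",[(316,142),(333,142),(334,222),(313,223)],62)
w("foot",[(311,133),(337,133)],16)
w("slab",[(285,34),(266,142),(127,108)],20)
w("chips",[(254,51),(222,85),(186,86)],25)
E
```

```text
handle [[451.8, 424.8], [445.9, 441.8], [529.7, 472.8], [538.5, 450.7]]
foot [[447.2, 416.5], [437.1, 446.0]]
slab [[355.1, 355.7], [474.3, 369.1], [489.1, 205.3]]
chips [[383.3, 329.4], [428.8, 305.0], [443.0, 266.9]]
```

```bash
python3 shot.py wrist w2; python3 - <<'E'
from h import *; import cv2
def m(n,box,z,lo,hi,name):
    d=np.load(f"pics/{n}.npz");K,T,f=d["K"],d["T"],d["f"]
    x0,y0,x1,y1=box;h=cv2.cvtColor(f[y0:y1,x0:x1],cv2.COLOR_RGB2HSV)
    k=cv2.inRange(h,lo,hi);c=max(cv2.findContours(k,0,2)[0],key=cv2.contourArea)
    q=cv2.boxPoints(cv2.minAreaRect(c))+[x0+0.,y0]
    P=back(q,z,K,T)[:,:2];e=P[1]-P[0],P[2]-P[1];L=max(e,key=np.linalg.norm)
    print(n,name,"ctr",np.round(P.mean(0),1),"sizes",[round(np.linalg.norm(a),1) for a in e],"ang",round(np.degrees(np.arctan2(L[1],L[0]))%180,1))
for n,b in(("w2",(290,100,360,250)),("top0",(170,160,210,215))): m(n,b,55,(4,110,50),(18,255,255),"handle")
for n,b in(("w2",(100,0,300,160)),("top0",(215,185,285,240))): m(n,b,20,(0,0,190),(179,60,255),"slab")
m("top0",(380,200,460,250),30,(0,0,140),(179,60,255),"pan")
E
```

```text
1.8 [497.3 438.7 213.2] [[-0.948, -0.318, 0.001], [-0.318, 0.948, -0.001], [-0.001, -0.001, -1.0]] [-0.72  0.49 -0.07  1.51  0.04  1.15  1.09]
w2 handle ctr [493.5 448.5] sizes [np.float64(92.1), np.float64(21.5)] ang 18.7
top0 handle ctr [495.1 443.8] sizes [np.float64(26.5), np.float64(90.0)] ang 18.7
w2 slab ctr [422.3 276.4] sizes [np.float64(123.4), np.float64(165.5)] ang 95.5
top0 slab ctr [423.3 276. ] sizes [np.float64(162.5), np.float64(121.5)] ang 94.3
top0 pan ctr [ 389.  -234.8] sizes [np.float64(63.3), np.float64(148.7)] ang 85.6
```

```bash
python3 -m creep '[[[0,4,-20],[0,0,0],60],[[0,0,-30],[0,0,0],60],[[0,0,-30],[0,0,0],60],[[0,0,-25],[0,0,0],60],[[0,0,-20],[0,0,0],60]]'; python3 -m creep '[[[0,0,-20],[0,0,0],60],[[0,0,-20],[0,0,0],60],[[0,0,-14],[0,0,0],60],[[0,0,0],[0,0,0],60],[[0,0,0],[0,0,0],60]]'; python3 shot.py wrist w3
python3 - <<'E'
import cv2;cv2.imwrite("pics/w3c.png",cv2.imread("pics/w3.png"))
E
```

```text
clock: 2.3
eef_pos: [493.0, 445.7, 86.8]
tcp_rot: [[-0.947, -0.32, -0.001], [-0.32, 0.947, -0.001], [0.001, -0.0, -1.0]]
contact_force: [0.2, -1.0, 0.5]
finger_gap: 59.9
grip_force: 0.0
clock: 2.8
eef_pos: [494.0, 445.9, 34.9]
tcp_rot: [[-0.947, -0.321, 0.0], [-0.321, 0.947, 0.0], [-0.0, 0.0, -1.0]]
contact_force: [0.9, -0.5, 0.6]
finger_gap: 60.1
grip_force: 0.0
2.85 [494.4 446.   35.4] [[-0.947, -0.32, 0.001], [-0.32, 0.947, 0.001], [-0.001, 0.0, -1.0]] [-0.73  0.69 -0.07  1.62  0.06  0.83  1.07]
```

View pics/w3.png

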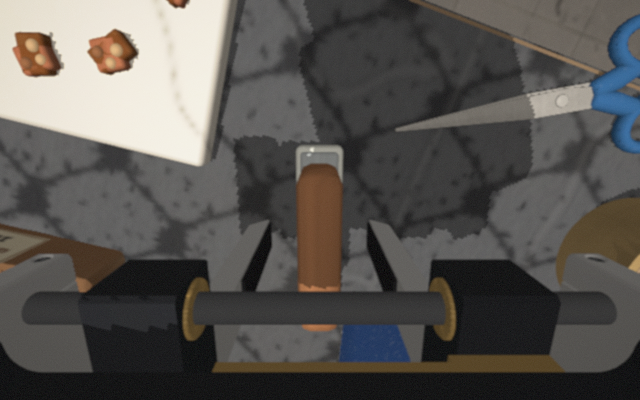

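The handle is centred between the fingers (px ≈320), so I close, then lift.

```bash
python3 -m creep '[[[0,0,0],[0,0,0],40],[[0,0,0],[0,0,0],22],[[0,0,0],[0,0,0],10],[[0,0,0],[0,0,0],10],[[0,0,0],[0,0,0],10]]' 45; python3 -m creep '[[[0,0,0],[0,0,0],10],[[0,0,0],[0,0,0],10],[[0,0,0],[0,0,0],10],[[0,0,0],[0,0,0],10],[[0,0,0],[0,0,0],10]]'; python3 -m creep '[[[0,0,10],[0,0,0],10],[[0,0,20],[0,0,0],10],[[0,0,20],[0,0,0],10],[[0,0,20],[0,0,0],10],[[0,0,10],[0,0,0],10]]'
```

```text
clock: 3.35
eef_pos: [494.1, 445.6, 34.5]
tcp_rot: [[-0.947, -0.32, 0.0], [-0.32, 0.947, 0.0], [-0.0, 0.0, -1.0]]
contact_force: [-1.1, -0.9, -0.9]
finger_gap: 23.6
grip_force: 44.9
clock: 3.85
eef_pos: [494.1, 445.6, 34.5]
tcp_rot: [[-0.947, -0.321, 0.0], [-0.321, 0.947, 0.0], [-0.0, 0.0, -1.0]]
contact_force: [-0.6, -0.1, 3.0]
finger_gap: 24.0
grip_force: 45.0
clock: 4.35
eef_pos: [494.6, 445.9, 116.6]
tcp_rot: [[-0.947, -0.32, 0.002], [-0.32, 0.947, 0.001], [-0.002, 0.001, -1.0]]
contact_force: [0.7, 0.0, -2.9]
finger_gap: 23.7
grip_force: 45.0
```

```bash
python3 -m creep '[[[-7,-20,0],[0,0,-0.024],10],[[-7,-23,0],[0,0,-0.024],10],[[-8,-23,0],[0,0,-0.024],10],[[-7,-23,0],[0,0,-0.024],10],[[-8,-23,0],[0,0,-0.024],10]]'; python3 -m creep '[[[-7,-23,0],[0,0,-0.024],10],[[-7,-23,0],[0,0,-0.024],10],[[-8,-23,0],[0,0,-0.024],10],[[-7,-23,0],[0,0,-0.024],10],[[-8,-22,0],[0,0,-0.025],10]]';python3 -m creep '[[[0,0,0],[0,0,0],10],[[0,0,0],[0,0,0],10],[[0,0,0],[0,0,0],10],[[0,0,-10],[0,0,0],10],[[0,0,-10],[0,0,0],10]]'; python3 shot.py wrist w4
```

```text
clock: 4.85
eef_pos: [456.6, 332.4, 114.3]
tcp_rot: [[-0.979, -0.204, -0.0], [-0.204, 0.979, -0.0], [0.0, -0.0, -1.0]]
contact_force: [0.6, 0.2, -2.0]
finger_gap: 23.7
grip_force: 45.0
clock: 5.35
eef_pos: [419.6, 218.4, 114.4]
tcp_rot: [[-0.996, -0.084, -0.0], [-0.084, 0.996, -0.0], [0.0, -0.0, -1.0]]
contact_force: [0.7, 0.5, -1.8]
finger_gap: 23.8
grip_force: 45.0
clock: 5.85
eef_pos: [420.1, 220.0, 93.6]
tcp_rot: [[-0.996, -0.086, 0.0], [-0.086, 0.996, 0.0], [-0.0, 0.0, -1.0]]
contact_force: [-0.0, -0.2, -1.5]
finger_gap: 23.5
grip_force: 45.0
5.9 [419.3 219.4  91.9] [[-0.996, -0.086, -0.002], [-0.086, 0.996, -0.001], [0.002, -0.001, -1.0]] [-0.55  0.32  0.    2.09 -0.    0.74  1.11]
```

View pics/w4.png

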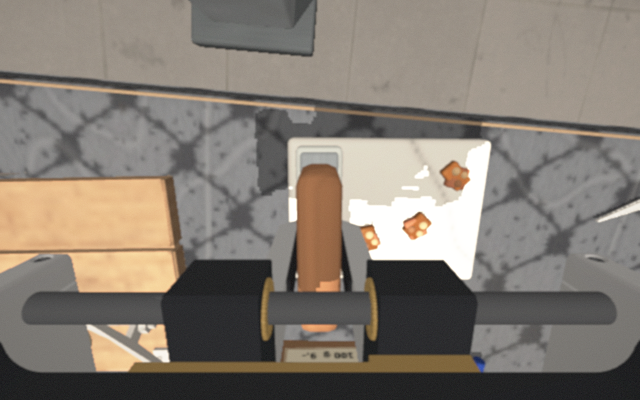

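The foot is over the left part of the slab and the three chips lie right of it (455,176; 417,226; 370,238), all within its length. I lower it to 2 mm above the marble.

```bash
python3 -m creep '[[[0,0,-12],[0,0,0],10],[[0,0,-12],[0,0,0],10],[[0,0,-8],[0,0,0],10],[[0,0,-6],[0,0,0],10],[[0,0,0],[0,0,0],10]]'; python3 -m creep '[[[-0.5,6,0],[0,0,0],10],[[-0.5,8,0],[0,0,0],10],[[-1,10,0],[0,0,0],10],[[-1,12,0],[0,0,0],10],[[-1,12,0],[0,0,0],10]]'; python3 -m creep '[[[-1,12,0],[0,0,0],10],[[-1,12,0],[0,0,0],10],[[-1,12,0],[0,0,0],10],[[-1,12,0],[0,0,0],10],[[-1,12,0],[0,0,0],10]]'; python3 shot.py wrist w5
```

```text
clock: 6.4
eef_pos: [419.7, 219.3, 55.6]
tcp_rot: [[-0.996, -0.085, -0.001], [-0.085, 0.996, -0.001], [0.001, -0.001, -1.0]]
contact_force: [0.8, 0.6, -2.1]
finger_gap: 23.6
grip_force: 45.0
clock: 6.9
eef_pos: [415.9, 268.9, 56.6]
tcp_rot: [[-0.996, -0.086, 0.0], [-0.086, 0.996, 0.0], [-0.0, 0.0, -1.0]]
contact_force: [1.0, -0.6, -1.3]
finger_gap: 24.0
grip_force: 45.0
clock: 7.4
eef_pos: [410.9, 328.5, 56.4]
tcp_rot: [[-0.996, -0.085, -0.0], [-0.085, 0.996, -0.0], [0.0, -0.0, -1.0]]
contact_force: [0.1, -0.6, -2.4]
finger_gap: 23.7
grip_force: 45.0
7.45 [410.6 330.5  56.5] [[-0.996, -0.087, 0.0], [-0.087, 0.996, 0.001], [-0.0, 0.001, -1.0]] [-0.72  0.46 -0.02  1.98  0.01  0.71  0.91]
```

View pics/w5.png

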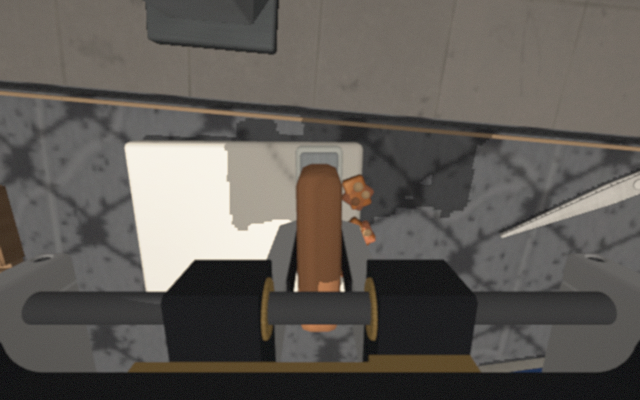

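All three chips are being pushed to the slab's edge (357,190 and 362,230 show, and one is hidden by the gripper). I keep sweeping past the edge.

```bash
python3 -m creep '[[[-1,12,0],[0,0,0],10],[[-1,12,0],[0,0,0],10],[[-1,12,0],[0,0,0],10],[[-1,12,0],[0,0,0],10],[[-1,10,0],[0,0,0],10]]'; python3 -m creep '[[[0,3,0],[0,0,0],10],[[0,0,0],[0,0,0],10],[[0,0,20],[0,0,0],10],[[0,0,40],[0,0,0],10],[[0,0,40],[0,0,0],10]]';python3 -m creep '[[[0,-20,45],[0,0,0],10],[[0,-30,45],[0,0,0],10],[[0,-30,30],[0,0,0],10],[[0,-10,0],[0,0,0],10],[[0,0,0],[0,0,0],10]]'; python3 shot.py wrist w6;python3 shot.py top t6; python3 - <<'E'
import cv2,numpy as np
a=cv2.imread("pics/w6.png");b=cv2.resize(cv2.imread("pics/t6.png")[150:260,150:310],(320,220))
a[180:400,0:320]=b;cv2.imwrite("pics/m6.png",a)
E
```

```text
clock: 7.95
eef_pos: [405.9, 386.7, 56.4]
tcp_rot: [[-0.996, -0.085, 0.0], [-0.085, 0.996, 0.0], [-0.0, 0.0, -1.0]]
contact_force: [-0.1, -0.6, -1.9]
finger_gap: 23.6
grip_force: 45.0
clock: 8.45
eef_pos: [405.9, 387.4, 157.2]
tcp_rot: [[-0.996, -0.084, -0.001], [-0.084, 0.996, -0.001], [0.001, -0.001, -1.0]]
contact_force: [1.2, 0.0, -1.2]
finger_gap: 23.8
grip_force: 45.0
clock: 8.95
eef_pos: [406.5, 299.2, 273.3]
tcp_rot: [[-0.997, -0.083, 0.001], [-0.083, 0.997, 0.0], [-0.001, 0.0, -1.0]]
contact_force: [0.3, 1.1, -2.7]
finger_gap: 23.7
grip_force: 45.0
9.0 [405.9 300.3 272.4] [[-0.996, -0.084, -0.0], [-0.084, 0.996, -0.0], [0.0, -0.0, -1.0]] [-0.71  0.15  0.01  1.83 -0.    1.16  0.96]
9.05 [405.6 301.  271.9] [[-0.996, -0.085, -0.001], [-0.085, 0.996, -0.001], [0.001, -0.001, -1.0]] [-0.71  0.15  0.01  1.83 -0.    1.16  0.96]
```

View pics/w6.png

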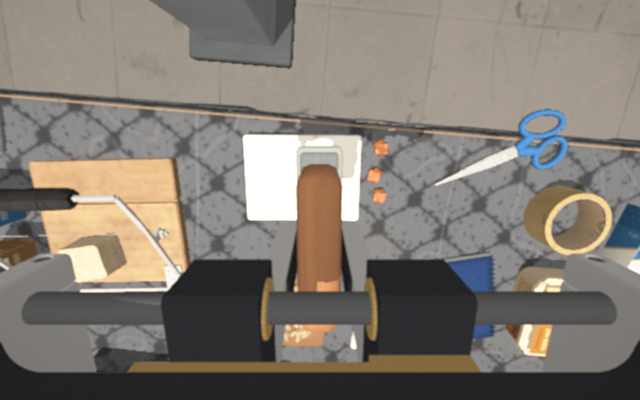

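The chips lie on the cloth at (381,148), (375,175) and (380,196), and the slab is clear. I carry on at a foot height of about 237 mm and stop short of the pan to measure it.

```bash
python3 -m creep '[[[-1,-15,0],[0,0,0],10],[[-1,-25,0],[0,0,0],10],[[-1,-25,0],[0,0,0],10],[[-1,-25,0],[0,0,0],10],[[-1,-25,0],[0,0,0],10]]'; python3 -m creep '[[[-1,-25,0],[0,0,0],10],[[-1,-25,0],[0,0,0],10],[[-1,-25,0],[0,0,0],10],[[-1,-25,0],[0,0,0],10],[[-1,-25,0],[0,0,0],10]]';python3 -m creep '[[[-2,-25,0],[0,0,0],10],[[-2,-25,0],[0,0,0],10],[[-2,-25,0],[0,0,0],10],[[-2,-25,0],[0,0,0],10],[[0,-20,0],[0,0,0],10]]'; python3 -m creep '[[[0,0,0],[0,0,-0.05],10],[[0,0,0],[0,0,-0.05],10],[[0,0,0],[0,0,0],10],[[0,0,0],[0,0,0],10],[[0,0,0],[0,0,0],10]]'; python3 shot.py wrist w7
```

```text
clock: 9.55
eef_pos: [400.5, 184.7, 272.0]
tcp_rot: [[-0.996, -0.086, -0.002], [-0.086, 0.996, -0.001], [0.002, -0.001, -1.0]]
contact_force: [1.2, 0.0, -2.6]
finger_gap: 23.8
grip_force: 45.0
clock: 10.05
eef_pos: [395.5, 59.8, 272.1]
tcp_rot: [[-0.996, -0.086, -0.002], [-0.086, 0.996, -0.001], [0.002, -0.001, -1.0]]
contact_force: [-0.1, 0.0, -2.8]
finger_gap: 24.0
grip_force: 45.0
clock: 10.55
eef_pos: [387.4, -60.4, 272.2]
tcp_rot: [[-0.996, -0.085, -0.001], [-0.085, 0.996, -0.0], [0.001, -0.0, -1.0]]
contact_force: [-0.3, 0.0, -2.3]
finger_gap: 23.7
grip_force: 45.0
clock: 11.05
eef_pos: [388.0, -59.1, 272.8]
tcp_rot: [[-1.0, 0.013, -0.001], [0.013, 1.0, -0.0], [0.001, -0.0, -1.0]]
contact_force: [0.1, -1.2, -2.2]
finger_gap: 23.7
grip_force: 45.0
11.1 [388.  -59.1 272.8] [[-1.0, 0.014, -0.0], [0.014, 1.0, -0.0], [0.0, -0.0, -1.0]] [-0.33 -0.1   0.38  2.08  0.04  1.16  1.59]
```

View pics/w7.png

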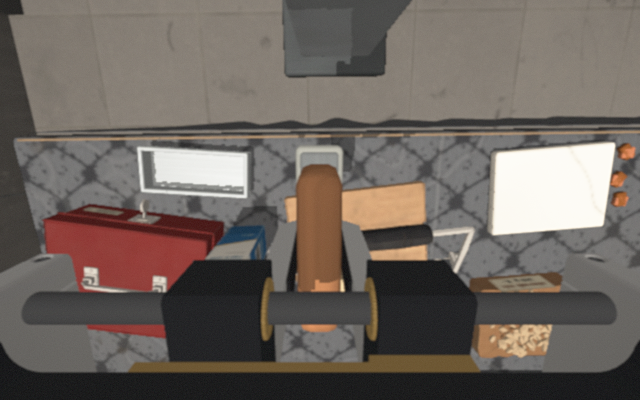

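The pan's rim shows at (140,147)–(253,150)–(249,199)–(138,193).

```bash
python3 - <<'E'
from h import *; import cv2
d=np.load("pics/w7.npz");K,T,f=d["K"],d["T"],d["f"]
P=back([(140,147),(253,150),(249,199),(138,193)],30,K,T)[:,:2];print(P.round(1).tolist(),P.mean(0))
k=cv2.inRange(cv2.cvtColor(f,cv2.COLOR_RGB2HSV),(0,0,140),(179,70,255));k[:,:120]=0;k[:,262:]=0;k[:142]=0;k[204:]=0
c=max(cv2.findContours(k,0,2)[0],key=cv2.contourArea);r=cv2.minAreaRect(c);P=back(cv2.boxPoints(r),30,K,T)[:,:2]
print(r,P.round(1).tolist(),P.mean(0))
# gripped scraper foot end at strip/foot top z: foot underside 238.3
print(back([(296,147),(343,147)],238.3+16,K,T))
E
```

```text
[[351.8, -299.9], [357.7, -146.5], [426.8, -156.8], [416.1, -312.9]] [ 388.11281538 -229.02362835]
((191.99105834960938, 172.14559936523438), (112.86343383789062, 46.911258697509766), 3.5214531421661377) [[414.7, -318.0], [349.4, -303.5], [360.7, -151.1], [426.8, -159.8]] [ 387.90336073 -233.10346076]
[[333.50287671 -70.82128133 254.3       ]
 [333.86978512 -41.48801139 254.3       ]]
```

```bash
python3 -m creep '[[[0,-11,0],[0,0,-0.1],10],[[0,-12,0],[0,0,-0.11],10],[[0,-12,0],[0,0,-0.11],10],[[0,-12,0],[0,0,-0.11],10],[[0,-12,0],[0,0,-0.11],10]]'; python3 -m creep '[[[0,-12,0],[0,0,-0.11],10],[[0,-12,0],[0,0,-0.11],10],[[0,-12,0],[0,0,-0.11],10],[[0,-12,0],[0,0,-0.11],10],[[0,-12,0],[0,0,-0.11],10]]'; python3 -m creep '[[[0,-12,0],[0,0,-0.11],10],[[0,-12,0],[0,0,-0.11],10],[[0,-12,0],[0,0,-0.11],10],[[0,-12,0],[0,0,-0.11],10],[[0,-8,0],[0,0,-0.09],10]]'; python3 -m creep '[[[0,0,0],[0,0,0],10],[[0,0,0],[0,0,0],10],[[0,0,0],[0,0,0],10],[[0,0,0],[0,0,0],10],[[0,0,0],[0,0,0],10]]';  python3 shot.py top t8; python3 shot.py wrist w8
```

```text
clock: 11.6
eef_pos: [388.1, -118.6, 273.0]
tcp_rot: [[-0.848, 0.53, -0.0], [0.53, 0.848, -0.0], [-0.0, -0.0, -1.0]]
contact_force: [-0.3, 0.1, -1.4]
finger_gap: 23.6
grip_force: 45.0
clock: 12.1
eef_pos: [388.1, -178.6, 272.9]
tcp_rot: [[-0.446, 0.895, -0.0], [0.895, 0.446, -0.0], [-0.0, -0.0, -1.0]]
contact_force: [1.0, 0.2, -1.7]
finger_gap: 23.7
grip_force: 45.0
clock: 12.6
eef_pos: [388.0, -234.9, 273.0]
tcp_rot: [[0.068, 0.998, -0.0], [0.998, -0.068, -0.0], [-0.0, -0.0, -1.0]]
contact_force: [-0.5, -0.0, -2.1]
finger_gap: 23.4
grip_force: 45.0
clock: 13.1
eef_pos: [388.1, -234.0, 273.1]
tcp_rot: [[0.063, 0.998, 0.0], [0.998, -0.063, 0.0], [0.0, 0.0, -1.0]]
contact_force: [-0.5, -0.9, -2.4]
finger_gap: 24.3
grip_force: 45.0
13.15 [ 388.1 -234.   273.1] [[0.063, 0.998, 0.0], [0.998, -0.063, 0.0], [0.0, 0.0, -1.0]] [-0.08  0.04  0.58  1.96 -0.02  1.15  0.44]
13.2 [ 388.1 -234.1  273. ] [[0.063, 0.998, 0.0], [0.998, -0.063, -0.0], [-0.0, 0.0, -1.0]] [-0.08  0.04  0.58  1.96 -0.02  1.15  0.44]
```

```bash
python3 -m creep '[[[0,0,-20],[0,0,0],10],[[0,0,-30],[0,0,0],10],[[0,0,-30],[0,0,0],10],[[0,0,-30],[0,0,0],10],[[0,0,-20],[0,0,0],10]]'; python3 -m creep '[[[0,0,-20],[0,0,0],10],[[0,0,-10],[0,0,0],10],[[0,0,0],[0,0,0],10],[[0,0,0],[0,0,0],10],[[0,0,0],[0,0,0],10]]'; python3 shot.py wrist w9; python3 shot.py side s9;python3 shot.py top t9; python3 - <<'E'
import cv2,numpy as np
a=cv2.imread("pics/w9.png")[60:360,100:540]
s=cv2.resize(cv2.imread("pics/s9.png")[220:360,260:400],(300,300),interpolation=cv2.INTER_CUBIC)
cv2.imwrite("pics/m9.png",np.hstack([a,s]))
E
```

```text
clock: 13.7
eef_pos: [387.5, -233.9, 141.3]
tcp_rot: [[0.064, 0.998, -0.001], [0.998, -0.064, 0.0], [0.0, -0.001, -1.0]]
contact_force: [0.8, 0.7, -1.3]
finger_gap: 23.4
grip_force: 45.0
clock: 14.2
eef_pos: [388.6, -234.4, 113.9]
tcp_rot: [[0.064, 0.998, 0.001], [0.998, -0.064, -0.0], [-0.0, 0.001, -1.0]]
contact_force: [-0.5, 0.3, -1.8]
finger_gap: 23.7
grip_force: 45.0
14.25 [ 388.6 -234.4  113.9] [[0.064, 0.998, 0.001], [0.998, -0.064, -0.0], [-0.0, 0.001, -1.0]] [-0.01  0.28  0.55  2.13 -0.21  0.78  0.61]
14.3 [ 388.5 -234.4  113.8] [[0.064, 0.998, 0.001], [0.998, -0.064, -0.0], [-0.0, 0.001, -1.0]] [-0.01  0.28  0.55  2.13 -0.21  0.78  0.61]
14.35 [ 388.4 -234.3  113.6] [[0.064, 0.998, 0.001], [0.998, -0.064, -0.0], [-0.0, 0.001, -1.0]] [-0.01  0.28  0.55  2.13 -0.21  0.78  0.61]
```

View pics/m9.png

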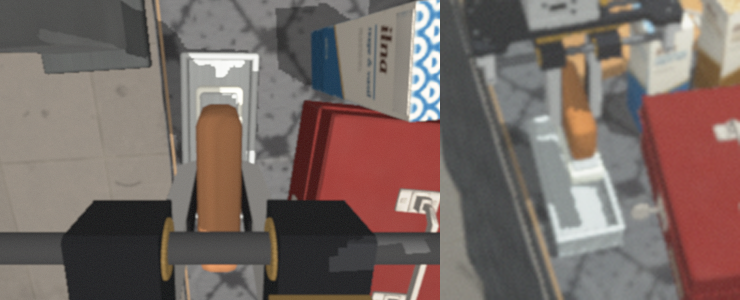

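The wrist crop (left) shows the foot end inside the pan outline and parallel to it. The side crop shows the scraper upright above the pan. I check the offset and the cash box height before the last descent.

```bash
python3 - <<'E'
from h import *; import cv2
d=np.load("pics/w9.npz");K,T=d["K"],d["T"]
print("rim",back([(281,114),(359,114),(283,220),(353,220)],30,K,T).round(1).tolist())
print("foot",back([(296,147),(343,147)],79.3+16,K,T).round(1).tolist())
a=np.load("pics/top0.npz");b=np.load("pics/side0.npz")
X=cv2.triangulatePoints(a["K"]@a["T"][:3],b["K"]@b["T"][:3],np.array([[417.5],[200.]]),np.array([[357.],[264.]]));print("cash corner",(X[:3]/X[3]).ravel().round())
E
```

```text
rim [[362.0, -156.7, 30.0], [425.6, -160.7, 30.0], [355.2, -247.8, 30.0], [417.5, -251.7, 30.0]]
foot [[377.2, -178.3, 95.3], [406.5, -180.2, 95.3]]
cash corner [ 472. -204.   78.]
```

```bash
python3 -m creep '[[[0,0,-8],[0,0,0],10],[[0,0,-10],[0,0,0],10],[[0,0,-8],[0,0,-0.005],10],[[0,0,-6],[0,0,0],10],[[0,0,-2],[0,0,0],10]]'; python3 -m creep '[[[0,0,0],[0,0,0],10],[[0,0,0],[0,0,0],10],[[0,0,0],[0,0,0],10],[[0,0,0],[0,0,0],10],[[0,0,0],[0,0,0],10]]'; python3 shot.py side s10; python3 shot.py top t10;python3 shot.py wrist w10;python3 - <<'E'
import cv2,numpy as np
s=cv2.resize(cv2.imread("pics/s10.png")[80:360,220:440],(440,560),interpolation=cv2.INTER_CUBIC)
w=cv2.resize(cv2.imread("pics/w10.png")[60:340,200:440],(320,373))
cv2.imwrite("pics/m10.png",np.hstack([s,np.vstack([w,np.zeros((187,320,3),np.uint8)])]))
E
```

```text
clock: 14.85
eef_pos: [387.7, -234.2, 78.1]
tcp_rot: [[0.069, 0.998, -0.001], [0.998, -0.069, 0.0], [0.0, -0.001, -1.0]]
contact_force: [0.5, 0.7, -1.4]
finger_gap: 23.7
grip_force: 45.0
clock: 15.35
eef_pos: [388.2, -234.2, 79.2]
tcp_rot: [[0.069, 0.998, 0.0], [0.998, -0.069, -0.0], [-0.0, 0.0, -1.0]]
contact_force: [0.5, -0.4, -2.2]
finger_gap: 23.9
grip_force: 45.0
15.4 [ 388.2 -234.2   79.1] [[0.069, 0.998, 0.0], [0.998, -0.069, -0.0], [-0.0, 0.0, -1.0]] [ 0.03  0.35  0.52  2.16 -0.27  0.7   0.66]
15.45 [ 388.2 -234.2   79.1] [[0.069, 0.998, 0.0], [0.998, -0.069, -0.0], [-0.0, 0.0, -1.0]] [ 0.03  0.35  0.52  2.16 -0.27  0.7   0.66]
15.5 [ 388.1 -234.2   79.1] [[0.069, 0.998, 0.0], [0.998, -0.069, -0.0], [-0.0, 0.0, -1.0]] [ 0.03  0.35  0.52  2.16 -0.27  0.7   0.66]
```

View pics/m10.png

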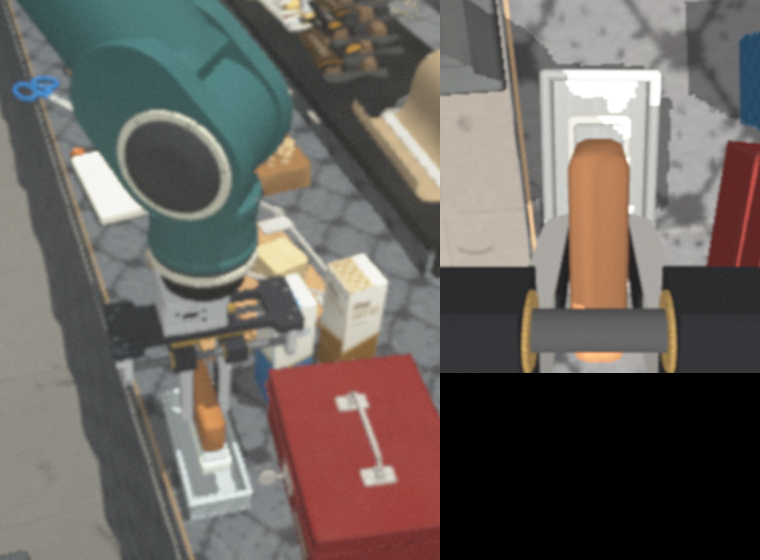

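The scraper hovers centred over the pan and parallel to it. Its foot is about 14.6 mm above the rim, and the slab is empty and the boxes are standing. I hand in.

```bash
python3 -c "
from workcell import arm
print(arm.job_done())"
```

```text
the job is handed in; nothing more can be done
None
```

I swept all three chips off the slab onto the cloth with the scraper. It is now held upright over the middle of the crumb pan, lined up lengthwise with its foot about 15 mm above the rim, and I handed the job in at about 15.5 s.

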